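# Tighten the pump's sprung tension screw

## Task

Take the flat screwdriver out of its wooden stand and set its blade lightly on the slotted brass tension screw of the blue pump. Rotate it with light pressure until the blade drops into the slot, then turn the screw clockwise until it stops; the screw is sprung, so never push it down hard. Put the screwdriver back upright in its stand, let go, and leave the bottle, jar and beaker where they are.

Things in the scene. Friction and masses are not known exactly. Their poses are not given: they have to be found in the camera images.
- driver: Flat screwdriver, 145 mm long, about 100 g, upright in the stand, handle up. Origin: centre of the blade's tip (lower end); z runs up the shaft. Blade 10 mm wide along its x, 3 mm thick along its y, 14 mm long, then a round shaft 7 mm across; black collar 34 mm across from 60 to 66 mm above the tip.
- handle (a point): Point on the screwdriver's axis 105 mm above its tip, a good place to grip the orange handle: square, 24 x 24 mm, flats facing the driver's x and y, from 66 to 145 mm above the tip.
- stand: Fixed light wooden block, 90 x 90 x 70 mm high. Origin: centre of its underside, z up; its top is at 70 mm. A round through hole 19 mm across in the centre takes the screwdriver's blade and shaft; the collar rests on the block's top, so that the blade's tip hangs 10 mm above the table, 60 mm below the block's top.
- pump: Fixed blue dosing pump lying face up, box 160 (x) x 120 (y) x 70 mm high. Origin: centre of its underside, z up. On its top a black round pump head 84 mm across and 24 mm high, centred at x = -32 mm, and the black screw boss centred at x = +48 mm, y = 0, with the brass screw standing out of it.
- boss (a point): Centre of the top of the screw's black boss (38 mm across), 78 mm above the table, on the screw's vertical axis. The brass head is 28 mm across, with a straight slot right across its top, 5 mm wide, 5 mm deep. The head's top lies anywhere from 11 to 23 mm above this point and the slot may point any way; neither is measured: look or feel.
- press (a joint): How far the screw is pushed down against its spring, m; 0 when not pressed (1 N to start, then 2 N per mm). Above 0.0075 m (about 16 N) counts as pushing hard; it bottoms at 0.011 m.
- screw (a joint): Turn of the screw, rad, growing clockwise seen from above. Found anywhere from -0.2 to 0.6 (this says nothing of the slot's direction); it stops at 1.6, fully tightened, and at -0.6 the other way. It resists turning with about 0.07 N m, far more than a light touch drags it, and stays where it is left.
- bottle: Amber bottle, 60 mm across, 130 mm high, loose, upright. Origin: centre of its underside. Leave alone.
- jar: White jar with blue lid, 64 mm across, 80 mm high, loose, upright. Origin: centre of its underside. Leave alone.
- beaker: White open beaker, 70 mm across, 90 mm high, loose, upright. Origin: centre of its underside. Leave alone.
Not all that is in view belongs to the job. Of the things that look like the pump, take the one that is farthest from the robot's base at the start. Of the things that look like the driver, the smaller one is meant.

How it is judged:
On the way, in this order (a step that is already met when the one before it is completed fails the run):
1. the upright screwdriver rests on the screw and presses it lightly (horizontal distance between driver and boss below 0.005 m and angle between driver's own z axis and vertical below 0.15 rad and value of joint press above 0.0005 m), for 0.1 s.
2. the screw is turned clockwise to its stop with the screwdriver in place on it (horizontal distance between driver and boss below 0.005 m and angle between driver's own z axis and vertical below 0.15 rad and value of joint screw above 1.5 rad), for 0.1 s.
At the end, for the whole second after the job is handed in: The screw is at its clockwise stop (joint above 1.48 of 1.6 rad) and no longer pressed; the screwdriver stands at rest and upright (within 0.1 rad) in the stand's hole, its collar down on the block (tip 5 to 15 mm above the table, within 9 mm of the hole's axis), released (value of joint screw above 1.48 rad and value of joint press below 0.001 m and horizontal distance between driver and stand below 0.009 m and z of driver in the frame of stand between 0.005 and 0.015 m and angle between driver's own z axis and vertical below 0.1 rad and linear speed of driver below 0.02 m/s); the robot touches nothing.
It fails at once if the screw is pushed down hard (more than 7.5 mm, about 16 N) (value of joint press above 0.0075 m).
It fails at once if the bottle, jar or beaker is shifted more than 30 mm or tipped (distance of any of bottle, jar, beaker from where it was at the start of the episode above 0.03 m or angle between any of bottle, jar, beaker's own z axis and vertical above 0.4 rad).
It also fails if it takes over 72 s, if anything falls off the work surface, if the arm or the gripper's body presses on something with over 40 N, if the wrist force passes 120 N, or if a joint passes its speed limit or range.

## Robot

A 7-joint arm with a two-finger parallel gripper is mounted at the origin on the work surface. World frame = base frame: x ahead of the robot, y to its left, z up, the work surface at z = 0. Lengths are in m, angles in rad, forces in N, time in s.
With the tool pointing down it reaches from about 0.425 to 0.875 m from the base axis. Payload 4.7 kg.
Tool frame: the origin (TCP) lies midway between the tips of the shut fingers; the grasp point (between the pads) lies ctrl.grasp_offset behind it (ctrl.grasp_offset is the distance from the TCP to the grasp point, in m); z points along the fingers, y is the line along which they close (so a half turn about z gives the same grasp; the last joint's range is limited). The gripper opens to 87 mm and grips with 3 to 60 N. Pads are 19 mm wide; open, the fingers measure 117 mm over their backs; the gripper's body (75 mm by 190 mm) begins 51 mm behind the grasp point.
Start: joints at [0.014, 0.321, -0.07, 1.45, 0.023, 1.371, -0.057], TCP at [0.65, -0, 0.223] pointing down, gripper open.
Joint ranges: [-2.86, 2.86], [-0.3, 2.09], [-1.38, 1.24], [0.06, 2.45], [-1.56, 4.7], [0.09, 2.05], [-2.69, 2.69]. Speed limits (rad/s): [2.57, 2.57, 3.14, 3.14, 3.14, 3.14, 3.14].

## Interface

Orientations are given as a rotation vector (axis times angle).
In Python, from bench import ctrl gives the robot as it stands. The module is installed in compiled form; this text tells all that it offers.
- The arm moves only by the tool jog_arm, never from a script. Its argument "moves" is one flat list of numbers, 7 for each row, row after row: the shift along the tool's x, y, z in units of 30 cm (1.0 is 30 cm), then the turn, a rotation vector about the tool's x, y, z in units of 60 degrees (1.0 is 60 degrees), then the gripper's target within -1 to 1 (fully open at 1, half-way at 0, shut at -1). In form: [x, y, z, wx, wy, wz, fingers, x, y, z, wx, wy, wz, fingers, ...]. A call has exactly 8 rows; each row is the pose to reach, as a shift and turn from the pose commanded when the call began, along the tool's axes at that moment; what a row does not reach only later rows make up. A row lasts 1/8 s, in which the tool goes at most 62.5 mm and 10.7 degrees, less where a joint would pass 70% of its speed; a pose out of reach is approached as far as the arm can. A call with a number of a shift or a turn outside -1 to 1 is refused whole. A call with a gripper value outside its range is refused whole. The fingers move at their own pace and stop on an object; "newtons" is the grip in N (left out, the last holds). Time passes only in rows, so rows that repeat a pose let the fingers close, or fill a call up. It gives the time, the measured TCP pose, the force, the opening and the grip force at its end, in the units of the state.
- ctrl.get_state(): the state, without advancing time (a new reading comes with each control period).
- ctrl.get_image(name): name is "scene" or "side" or "wrist"; returns a dict with "pixels" (420x560x3 uint8, red, green, blue), "fx", "fy", "cx", "cy" (pixels), "xyz" and "rotation" of the camera in the world; the wrist camera has in their place "tool_from_camera" (4x4, takes a point from camera to tool coordinates, whose origin is the TCP and whose axes are the flange's). Camera axes: x right, y up, looking along -z (the intrinsics and any distortion apply to the point x, -y, -z); pixel columns grow to the right and rows downward; lengths in m; the calibration is good to about 2 mm. A picture is of the moment at which its call begins: read the wrist's pose just before it. There is no depth.
- ctrl.close_job(): hands the job in; it is judged then, once.
The state is a dict: "time": time; "joint_positions": joint angles; "qd": joint speeds; "joint_torque": joint torques, N m; "position": TCP position; "tool_rot": TCP orientation; "ft_force": force on the tool from outside, world axes, zero at the start; "torque": the same for the moment, N m; "grip_width": opening from 0.0 (shut) to 1.0 (fully open); "grip_force": force on a finger pad.
Only numpy, scipy, OpenCV 4.12 (cv2) and the standard library are available. Lean on these libraries where they do the work, as an engineer would, in place of code of your own. Each camera call takes 0.05 s, during which the arm holds its last target. There are 200 camera calls.

## Working session

There is one attempt and no reset: what is moved stays moved. The work goes in short steps, Python scripts to look and compute and a tool call to move; the robot and the scene stay as the last step left them, time stands still between calls to the robot, and variables do not carry over. Pictures are saved under pics/ and viewed, at most 10 in all, crops included, and the job is handed in when it is done.

Besides the shell and the picture viewer there is one more tool, called after "Request:" as a command line: name --argument value ..., lists and objects as JSON in quotes. jog_arm: Moves the arm, as the interface text tells. Its arguments: {"type":"object","properties":{"moves":{"type":"array"},"newtons":{"type":"number"}},"required":["moves"]}

```bash
mkdir -p pics; cat > h.py <<'E'
import numpy as np, cv2, json
from scipy.spatial.transform import Rotation as R
from bench import ctrl
def snap(name,tag):
    s=ctrl.get_state(); im=ctrl.get_image(name)
    cv2.imwrite(f'pics/{tag}.png',cv2.cvtColor(im['pixels'],cv2.COLOR_RGB2BGR))
    if name=='wrist':
        T=np.eye(4);T[:3,:3]=R.from_rotvec(s['tool_rot']).as_matrix();T[:3,3]=s['position']
        M=T@np.array(im['tool_from_camera'])
    else:
        M=np.eye(4);r=np.array(im['rotation']);M[:3,:3]=r if r.shape==(3,3) else R.from_rotvec(r).as_matrix();M[:3,3]=im['xyz']
    d=dict(fx=im['fx'],fy=im['fy'],cx=im['cx'],cy=im['cy'],M=M.tolist(),extra={k:str(v) for k,v in im.items() if k not in('pixels',)})
    json.dump(d,open(f'pics/{tag}.json','w')); return s,im
def pix2plane(tag,u,v,z):
    d=json.load(open(f'pics/{tag}.json'));M=np.array(d['M'])
    r=M[:3,:3]@np.array([(u-d['cx'])/d['fx'],-(v-d['cy'])/d['fy'],-1]);c=M[:3,3]
    return c+r*(z-c[2])/r[2]
def proj(tag,p):
    d=json.load(open(f'pics/{tag}.json'));M=np.array(d['M'])
    q=M[:3,:3].T@(np.array(p)-M[:3,3]); return d['cx']+d['fx']*q[0]/-q[2], d['cy']-d['fy']*q[1]/-q[2]
E
python3 - <<'E'
from h import *
for n in('scene','side','wrist'):
    s,im=snap(n,n+'0'); print({k:v for k,v in im.items() if k!='pixels'})
print(s, ctrl.grasp_offset)
a=cv2.imread('pics/scene0.png');b=cv2.imread('pics/side0.png')
E
```

```text
{'fx': 396.7277504168183, 'fy': 396.7277504168183, 'cx': 282.5939285613157, 'cy': 208.44783275913204, 'xyz': array([0.97990994, 0.2448791 , 0.85869886]), 'rotation': array([0.39907498, 0.62255143, 1.92567267])}
{'fx': 426.6040160140309, 'fy': 426.6040160140309, 'cx': 278.44739113807424, 'cy': 204.49090685668043, 'xyz': array([-0.02172295,  0.93718718,  0.77202432]), 'rotation': array([ 0.33401366, -1.28936276, -2.35144329])}
{'fx': 361.48343198790786, 'fy': 361.48343198790786, 'cx': 276.2128516399288, 'cy': 213.30418455954953, 'tool_from_camera': array([[ 2.14969514e-04,  9.53166954e-01,  3.02444559e-01,
         8.47278766e-02],
       [ 9.99999977e-01, -2.11652424e-04, -4.37416126e-05,
         1.08858594e-04],
       [ 2.23200644e-05,  3.02444561e-01, -9.53166977e-01,
        -1.61861826e-01],
       [ 0.00000000e+00,  0.00000000e+00,  0.00000000e+00,
         1.00000000e+00]])}
{'time': 0.1, 'joint_positions': array([ 0.0141307 ,  0.3217974 , -0.07004256,  1.45153468,  0.02258647,
        1.37081669, -0.05688875]), 'qd': array([ 3.61793253e-05, -8.97022462e-04, -6.53735291e-04, -3.92517751e-03,
        9.39948804e-04,  1.10431480e-03, -9.96824858e-04]), 'joint_torque': array([ 1.37795760e-04, -4.92569017e+01, -4.06077392e-01, -3.13399816e+01,
       -6.42974046e-02,  3.95253638e-02,  6.49213871e-05]), 'position': array([ 6.49505089e-01, -9.00945304e-05,  2.21548245e-01]), 'tool_rot': array([-2.22064202e+00, -2.22056494e+00,  2.06561972e-03]), 'ft_force': array([-1.17817557,  0.22819568,  0.40200017]), 'torque': array([ 0.00852906, -0.00863194,  0.00894529]), 'grip_force': 0.0, 'grip_width': 1.0034738155591385} 0.0187
```

View pics/scene0.png

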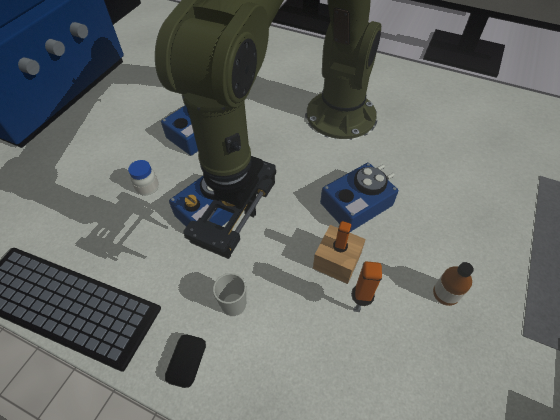

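View pics/side0.png

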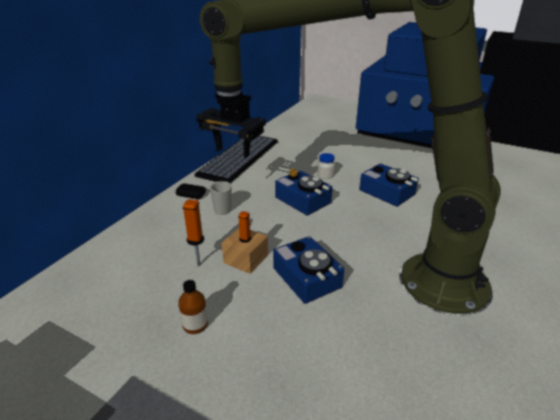

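```bash
python3 - <<'E'
from h import *
for t,u,v,z in [('scene0',191,201,.09),('scene0',346,195,.08),('scene0',181,122,.08),('scene0',343,224,.155),('side0',244,213,.155),('side0',294,173,.09),('side0',296,246,.08),('side0',378,169,.08),('scene0',341,250,.07),('side0',245,237,.07),('scene0',366,300,.1),('scene0',450,298,0),('scene0',232,310,0)]: print(t,u,v,pix2plane(t,u,v,z).round(3))
E
```

```text
scene0 191 201 [ 0.548 -0.198  0.09 ]
scene0 346 195 [0.366 0.136 0.08 ]
scene0 181 122 [ 0.312 -0.383  0.08 ]
scene0 343 224 [0.502 0.167 0.155]
side0 244 213 [0.506 0.169 0.155]
side0 294 173 [ 0.545 -0.198  0.09 ]
side0 296 246 [0.366 0.141 0.08 ]
side0 378 169 [ 0.311 -0.38   0.08 ]
scene0 341 250 [0.513 0.177 0.07 ]
side0 245 237 [0.512 0.161 0.07 ]
scene0 366 300 [0.619 0.265 0.1  ]
scene0 450 298 [0.487 0.441 0.   ]
scene0 232 310 [0.721 0.    0.   ]
```

View pics/wrist0.png

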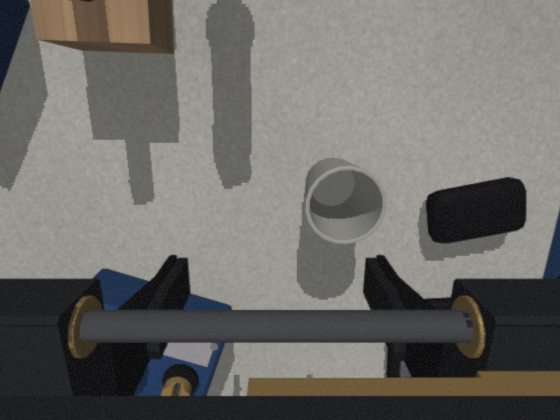

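Scene shows three pumps: (205,195), (185,130) and (360,193). The middle one, with its brass screw at (191,201) → (0.547,-0.198), is farthest from the base at r = 0.58; the others are at 0.39 and 0.49. There are two drivers: the small one in the stand at (343,224), and a larger one at (370,283). I choose the one in the stand. The wrist view agrees with this (stand top left, pump bottom left, beaker at (345,205)). Next I move over the stand for a close look.

Request:
jog_arm --moves '[0.06,-0.08,-0.03,0,0,0,1,0.13,-0.18,-0.06,0,0,0,1,0.2,-0.28,-0.1,0,0,0,1,0.26,-0.38,-0.1,0,0,0,1,0.31,-0.45,-0.1,0,0,0,1,0.333,-0.483,-0.1,0,0,0,1,0.333,-0.483,-0.1,0,0,0,1,0.333,-0.483,-0.1,0,0,0,1]'

```text
time: 1.15
position: [0.5059, 0.0989, 0.2524]
tool_rot: [2.223, 2.22, -0.0]
ft_force: [0.3, -0.2, -0.0]
grip_width: 0.999
grip_force: 0.0
```

```bash
python3 - <<'E'
from h import *
s,im=snap('wrist','w1'); print(s['position'],s['tool_rot'])
E
```

```text
[0.50586847 0.09893023 0.25243476] [ 2.22266125e+00  2.21959060e+00 -1.33553309e-04]
```

View pics/w1.png

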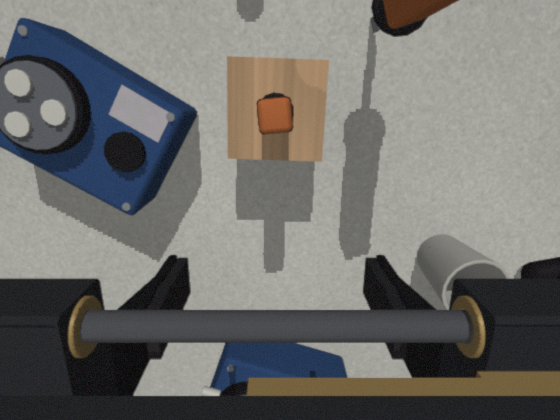

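The close view shows the stand block (228-328, 57-161) with the small orange handle top at (275,115). The larger driver is clear of it at (400,15).

```bash
python3 - <<'E'
from h import *
a=cv2.imread('pics/w1.png').astype(int);b,g,r=a[...,0],a[...,1],a[...,2]
m=((r>130)&(r-g>70)&(g<110)).astype(np.uint8); m[:, :220]=0;m[:,330:]=0;m[200:]=0;m[:50]=0
c=max(cv2.findContours(m,0,1)[0],key=cv2.contourArea); re=cv2.minAreaRect(c); print(re, cv2.boundingRect(c))
P=[pix2plane('w1',u,v,.155) for u,v in cv2.boxPoints(re)]; print(np.round(P,4), np.mean(P,0).round(4))
for i in range(4):
    d=P[(i+1)%4]-P[i]; print(np.linalg.norm(d).round(4),np.degrees(np.arctan2(d[1],d[0])).round(1))
for u,v in[(228,57),(328,59),(322,161),(228,160)]: print(pix2plane('w1',u,v,.07).round(4))
cv2.imwrite('pics/c1.png',cv2.resize(cv2.imread('pics/w1.png')[45:175,215:345],None,fx=4,fy=4))
E
```

```text
((271.0, 100.5), (1.0, 4.0), 90.0) (269, 100, 5, 2)
[[0.5012 0.1827 0.155 ]
 [0.5039 0.1827 0.155 ]
 [0.5039 0.1821 0.155 ]
 [0.5012 0.1821 0.155 ]] [0.5025 0.1824 0.155 ]
0.0027 -0.1
0.0007 -90.2
0.0027 179.9
0.0007 89.6
[0.4638 0.2185 0.07  ]
[0.5517 0.2168 0.07  ]
[0.5498 0.1267 0.07  ]
[0.46   0.1278 0.07  ]
```

View pics/c1.png

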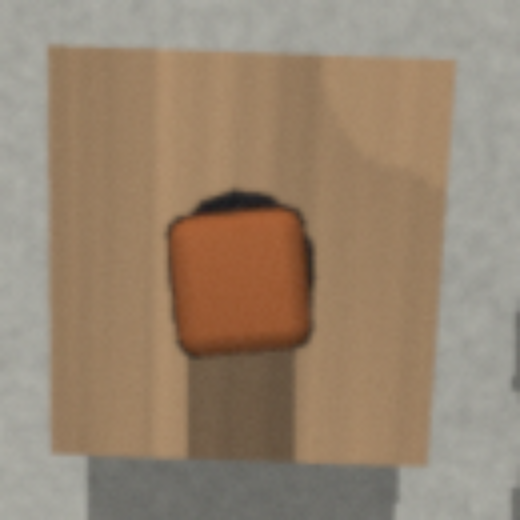

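```bash
python3 - <<'E'
from h import *
q=np.array([(170,218),(300,208),(312,342),(185,355)])/4+[215,45]
P=np.array([pix2plane('w1',u,v,.155) for u,v in q]);print(P.round(4),P.mean(0).round(4))
for i in range(4):
    d=P[(i+1)%4]-P[i]; print(np.linalg.norm(d).round(4),np.degrees(np.arctan2(d[1],d[0])).round(1))
for z in(.15,.18,.2): print(z,pix2plane('scene0',372,268,z).round(3),pix2plane('side0',191,205,z).round(3))
s=ctrl.get_state();print((np.array([*P.mean(0)[:2]])-s['position'][:2])/.3)
E
```

```text
[[0.4933 0.1831 0.155 ]
 [0.5155 0.1847 0.155 ]
 [0.5179 0.1623 0.155 ]
 [0.4956 0.1601 0.155 ]] [0.5056 0.1725 0.155 ]
0.0223 4.1
0.0225 -84.0
0.0224 -174.3
0.0231 95.6
0.15 [0.573 0.254 0.15 ] [0.657 0.198 0.15 ]
0.18 [0.591 0.253 0.18 ] [0.624 0.234 0.18 ]
0.2 [0.602 0.253 0.2  ] [0.603 0.258 0.2  ]
[-0.00102682  0.24538485]
```

Request:
jog_arm --moves '[0.1,0,0,0,0,-0.04,1,0.2,0,0,0,0,-0.083,1,0.245,0,0,0,0,-0.083,1,0.245,0,0.1,0,0,-0.083,1,0.245,0,0.25,0,0,-0.083,1,0.245,0,0.4,0,0,-0.083,1,0.245,0,0.5,0,0,-0.083,1,0.245,0,0.52,0,0,-0.083,1]'

```text
time: 2.2
position: [0.5035, 0.1733, 0.0944]
tool_rot: [-2.121, -2.315, 0.006]
ft_force: [-0.2, -0.6, -0.1]
grip_width: 1.001
grip_force: 0.0
```

Request:
jog_arm --moves '[0,0,0,0,0,0,0,0,0,0,0,0,0,-0.3,0,0,0,0,0,0,-0.7,0,0,0,0,0,0,-1,0,0,0,0,0,0,-1,0,0,0,0,0,0,-1,0,0,0,0,0,0,-1,0,0,0,0,0,0,-1]' --newtons 35

```text
time: 3.2
position: [0.505, 0.1733, 0.0965]
tool_rot: [-2.123, -2.316, 0.0]
ft_force: [0.1, -0.2, 1.2]
grip_width: 0.272
grip_force: 35.0
```

Request:
jog_arm --moves '[0,0,-0.08,0,0,0,-1,0,0,-0.22,0,0,0,-1,0,0,-0.38,0,0,0,-1,0,0,-0.53,0,0,0,-1,-0.07,0.0,-0.567,0,0,0,-1,-0.22,0,-0.567,0,0,0,-1,-0.4,0.0,-0.567,0,0,0,-1,-0.58,0,-0.567,0,0,0,-1]'

```text
time: 4.2
position: [0.5201, -0.0014, 0.2665]
tool_rot: [2.122, 2.316, -0.0]
ft_force: [1.6, -0.1, -1.0]
grip_width: 0.278
grip_force: 35.0
```

Request:
jog_arm --moves '[-0.18,0,0,0,0,0,-1,-0.36,0.01,0,0,0,0,-1,-0.52,0.02,0,0,0,0,-1,-0.62,0.032,0,0,0,0,-1,-0.66,0.032,0,0,0,0,-1,-0.66,0.032,0,0,0,0,-1,-0.66,0.032,0,0,0,0,-1,-0.66,0.032,0,0,0,0,-1]'

```text
time: 5.2
position: [0.5472, -0.1947, 0.2669]
tool_rot: [-2.12, -2.318, -0.001]
ft_force: [0.3, 0.1, -1.9]
grip_width: 0.273
grip_force: 35.0
```

```bash
python3 - <<'E'
from h import *
s,im=snap('wrist','w2'); print(s['position'],s['tool_rot'],s['joint_positions'],s['ft_force'],s['grip_width'])
snap('side','side2');snap('scene','scene2')
a=cv2.imread('pics/w2.png')[100:300,150:400]
cv2.imwrite('pics/c2.png',cv2.resize(a,None,fx=3,fy=3,interpolation=2))
E
```

```text
[ 0.54720626 -0.19468621  0.26686208] [-2.11993101e+00 -2.31844033e+00 -9.20207318e-04] [ 0.20605413  0.1540984   0.10213285  1.56690406 -0.01638641  1.42120195
  0.39881608] [ 0.29702672  0.0824588  -1.86243447] 0.27309730337909827
```

View pics/c2.png

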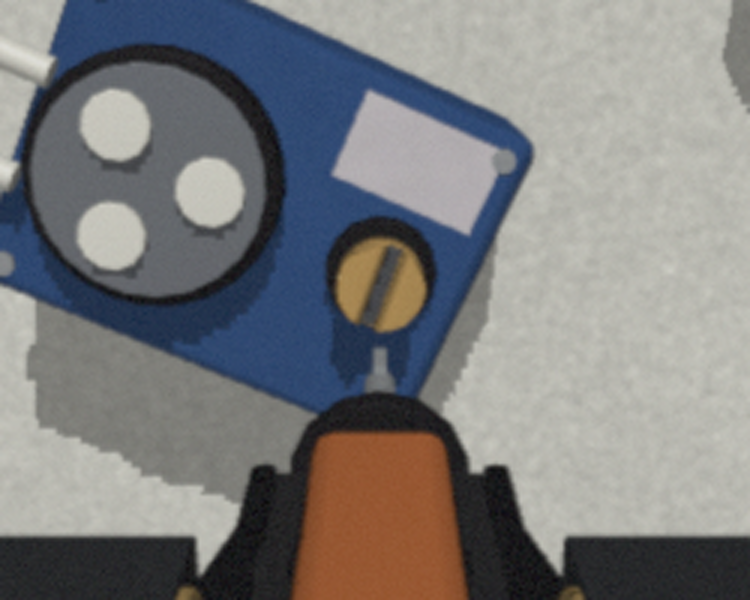

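The wrist crop shows the brass head at crop (381,285), with its slot running from (393,248) to (370,325). The blade tip is at (379,350), seen on its thin side, so its width lies along tool x.

```bash
python3 - <<'E'
from h import *
f=lambda u,v:(150+u/3-1/3,100+v/3-1/3)
s=ctrl.get_state();T=R.from_rotvec(s['tool_rot']).as_matrix();p=s['position']
print('T',T.round(3).tolist())
for dz in(.0835,.0865,.09): print('tip proj',proj('w2',p+T@[0,0,dz]),'meas',f(379,350))
for o in(-.005,.005): print('blade end',proj('w2',p+T@[o,0,.0865]))
a=cv2.imread('pics/w2.png').astype(int);b,g,r=a[...,0],a[...,1],a[...,2]
m=((r-b>40)&(r>110)&(g>80)).astype(np.uint8);m[:165]=0;m[216:]=0;m[:,:250]=0;m[:,310:]=0
pts=cv2.findNonZero(m);el=cv2.fitEllipse(cv2.convexHull(pts));print(el)
for z in(.085,.092,.098,.104):
    c=pix2plane('w2',*el[0],z); L=pix2plane('w2',el[0][0]-el[1][0]/2,el[0][1],z);Rr=pix2plane('w2',el[0][0]+el[1][0]/2,el[0][1],z)
    A=pix2plane('w2',*f(393,248),z);B=pix2plane('w2',*f(370,325),z);d=T.T@(A-B)
    print(z,c.round(4),'diam',np.linalg.norm(Rr-L).round(4),'tool delta',(T.T@(c-p)).round(4),'slot from tool x deg',np.degrees(np.arctan2(d[1],d[0])).round(1), np.linalg.norm(A-B).round(4))
b=cv2.imread('pics/side2.png')[120:230,230:350];c=cv2.imread('pics/scene2.png')[150:250,140:260]
cv2.imwrite('pics/c3.png',np.hstack([cv2.resize(b,(390,360),interpolation=2),cv2.resize(c,(400,360),interpolation=2)]))
E
```

```text
T [[-0.088, 0.996, 0.0], [0.996, 0.088, 0.0], [0.0, 0.0, -1.0]]
tip proj (np.float64(275.6140717367295), np.float64(223.60750492454076)) meas (276.0, 216.33333333333334)
tip proj (np.float64(275.6203032024738), np.float64(222.24802928092404)) meas (276.0, 216.33333333333334)
tip proj (np.float64(275.6274038733116), np.float64(220.69892519314874)) meas (276.0, 216.33333333333334)
blade end (np.float64(275.6138510283327), np.float64(228.71982059624364))
blade end (np.float64(275.6268300154303), np.float64(215.7013722185119))
((276.5079040527344, 194.61233520507812), (29.425559997558594, 30.187713623046875), 173.3216552734375)
0.085 [ 0.5482 -0.1996  0.085 ] diam 0.0289 tool delta [-0.0042  0.0007  0.1819] slot from tool x deg 16.0 0.0271
0.092 [ 0.5481 -0.1978  0.092 ] diam 0.0283 tool delta [-0.0023  0.0007  0.1749] slot from tool x deg 16.0 0.0265
0.098 [ 0.5479 -0.1963  0.098 ] diam 0.0278 tool delta [-0.0008  0.0007  0.1689] slot from tool x deg 16.0 0.0261
0.104 [ 0.5478 -0.1947  0.104 ] diam 0.0273 tool delta [0.0008 0.0007 0.1629] slot from tool x deg 16.0 0.0256
```

View pics/c3.png

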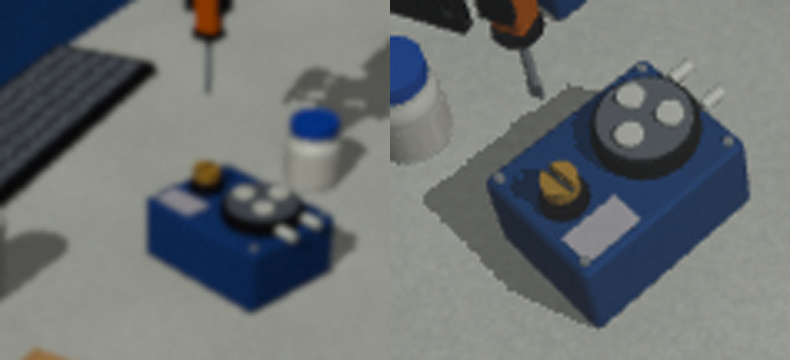

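```bash
python3 - <<'E'
from h import *
for z in(.09,.094,.098,.102): print(z,pix2plane('w2',276.5,194.6,z).round(4),pix2plane('side2',293.7,171.0,z).round(4),pix2plane('scene2',191.6,200,z).round(4))
E
```

```text
0.09 [ 0.5481 -0.1983  0.09  ] [ 0.5525 -0.2103  0.09  ] [ 0.5448 -0.198   0.09  ]
0.094 [ 0.548  -0.1973  0.094 ] [ 0.5491 -0.2036  0.094 ] [ 0.547  -0.1957  0.094 ]
0.098 [ 0.5479 -0.1963  0.098 ] [ 0.5458 -0.1968  0.098 ] [ 0.5493 -0.1934  0.098 ]
0.102 [ 0.5478 -0.1952  0.102 ] [ 0.5424 -0.1901  0.102 ] [ 0.5515 -0.1911  0.102 ]
```

Request:
jog_arm --moves '[-0.004,0.002,0.05,0,0,0.13,-1,-0.004,0.002,0.12,0,0,0.267,-1,-0.004,0.002,0.19,0,0,0.267,-1,-0.004,0.002,0.24,0,0,0.267,-1,-0.004,0.002,0.247,0,0,0.267,-1,-0.004,0.002,0.247,0,0,0.267,-1,-0.004,0.002,0.247,0,0,0.267,-1,-0.004,0.002,0.247,0,0,0.267,-1]'

```text
time: 6.35
position: [0.5481, -0.1977, 0.1933]
tool_rot: [2.424, 1.997, 0.001]
ft_force: [0.1, 0.5, -0.4]
grip_width: 0.273
grip_force: 35.0
```

```bash
python3 - <<'E'
from h import *
s,im=snap('wrist','w3'); print(s['position'],s['tool_rot'],s['joint_positions'][6],s['ft_force'],s['torque'])
a=im['pixels'][130:280,190:370,::-1]
cv2.imwrite('pics/c4.png',cv2.resize(a,None,fx=4,fy=4,interpolation=2))
E
```

```text
[ 0.54806592 -0.19766263  0.19330662] [2.42399197e+00 1.99678815e+00 1.15492892e-03] 0.1274244495448888 [ 0.05840924  0.4726721  -0.37306526] [0.02461214 0.03032598 0.00346016]
```

View pics/c4.png

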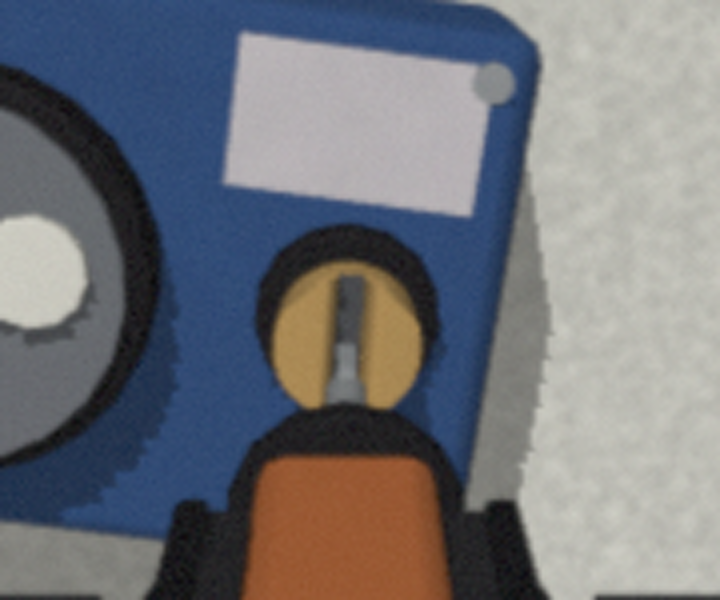

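```bash
python3 - <<'E'
from h import *
s=ctrl.get_state();T=R.from_rotvec(s['tool_rot']).as_matrix();p=s['position']
for z in(.092,.097,.101):
  for q in [(348,336),(348,262),(272,338),(425,338)]:
    c=pix2plane('w3',190+q[0]/4-.4,130+q[1]/4-.4,z);print(z,c.round(4),(T.T@(c-p)).round(4))
E
```

```text
0.092 [ 0.5486 -0.1968  0.092 ] [0.001  0.0003 0.1011]
0.092 [ 0.5514 -0.1824  0.092 ] [0.0156 0.0003 0.1011]
0.092 [ 0.5342 -0.1944  0.092 ] [ 0.0006 -0.0142  0.1011]
0.092 [ 0.5629 -0.2     0.092 ] [0.0006 0.015  0.1012]
0.097 [ 0.5489 -0.1952  0.097 ] [0.0026 0.0003 0.0961]
0.097 [ 0.5516 -0.1812  0.097 ] [0.0169 0.0003 0.0961]
0.097 [ 0.5348 -0.1929  0.097 ] [ 0.0022 -0.0139  0.0961]
0.097 [ 0.563  -0.1984  0.097 ] [0.0022 0.0148 0.0962]
0.101 [ 0.5491 -0.194   0.101 ] [0.0038 0.0003 0.0921]
0.101 [ 0.5518 -0.1801  0.101 ] [0.0179 0.0003 0.0921]
0.101 [ 0.5353 -0.1916  0.101 ] [ 0.0035 -0.0137  0.0921]
0.101 [ 0.563  -0.1971  0.101 ] [0.0035 0.0145 0.0922]
```

Request:
jog_arm --moves '[0.005,0.001,0.005,0,0,0,-1,0.005,0.001,0.01,0,0,0,-1,0.005,0.001,0.015,0,0,0,-1,0.005,0.001,0.02,0,0,0,-1,0.005,0.001,0.025,0,0,0,-1,0.005,0.001,0.03,0,0,0,-1,0.005,0.001,0.03,0,0,0,-1,0.005,0.001,0.03,0,0,0,-1]'

```text
time: 7.4
position: [0.5483, -0.1961, 0.1836]
tool_rot: [2.425, 1.997, 0.0]
ft_force: [-0.3, -0.5, -0.5]
grip_width: 0.275
grip_force: 35.0
```

Request:
jog_arm --moves '[0,0,0.003,0,0,0,-1,0,0,0.006,0,0,0,-1,0,0,0.009,0,0,0,-1,0,0,0.012,0,0,0,-1,0,0,0.012,0,0,0,-1,0,0,0.012,0,0,0,-1,0,0,0.012,0,0,0,-1,0,0,0.012,0,0,0,-1]'

```text
time: 8.4
position: [0.5483, -0.1961, 0.18]
tool_rot: [2.425, 1.997, 0.0]
ft_force: [0.5, 0.1, -1.0]
grip_width: 0.275
grip_force: 35.0
```

Request:
jog_arm --moves '[0,0,0.002,0,0,0,-1,0,0,0.004,0,0,0,-1,0,0,0.006,0,0,0,-1,0,0,0.008,0,0,0,-1,0,0,0.008,0,0,0,-1,0,0,0.008,0,0,0,-1,0,0,0.008,0,0,0,-1,0,0,0.008,0,0,0,-1]'

```text
time: 9.4
position: [0.5483, -0.1961, 0.1777]
tool_rot: [2.425, 1.997, 0.0]
ft_force: [-0.0, 0.4, 0.2]
grip_width: 0.273
grip_force: 35.0
```

Request:
jog_arm --moves '[0,0,0.002,0,0,0,-1,0,0,0.004,0,0,0,-1,0,0,0.006,0,0,0,-1,0,0,0.006,0,0,0,-1,0,0,0.006,0,0,0,-1,0,0,0.006,0,0,0,-1,0,0,0.006,0,0,0,-1,0,0,0.006,0,0,0,-1]'

```text
time: 10.4
position: [0.5483, -0.1961, 0.1759]
tool_rot: [2.425, 1.997, 0.0]
ft_force: [-0.6, 0.3, 3.1]
grip_width: 0.274
grip_force: 35.0
```

Request:
jog_arm --moves '[0,0,0.001,0,0,0.1,-1,0,0,0.001,0,0,0.2,-1,0,0,0.001,0,0,0.3,-1,0,0,0.001,0,0,0.4,-1,0,0,0.001,0,0,0.5,-1,0,0,0.001,0,0,0.6,-1,0,0,0.001,0,0,0.6,-1,0,0,0.001,0,0,0.6,-1]'

```text
time: 11.4
position: [0.5495, -0.1969, 0.1761]
tool_rot: [2.92, 1.152, 0.004]
ft_force: [2.6, -1.7, 2.1]
grip_width: 0.268
grip_force: 35.0
```

```bash
python3 - <<'E'
from h import *
s,im=snap('wrist','w4'); print(s['position'],s['joint_positions'][6],s['ft_force'],s['torque'])
E
```

```text
[ 0.54946137 -0.19687257  0.17605964] -0.49054872848887615 [ 2.64528807 -1.74432022  2.14988761] [-0.68362479 -0.83316555  0.06437593]
```

Request:
jog_arm --moves '[0,0,0.001,0,0,0.1,-1,0,0,0.001,0,0,0.2,-1,0,0,0.001,0,0,0.3,-1,0,0,0.001,0,0,0.4,-1,0,0,0.001,0,0,0.4,-1,0,0,0.001,0,0,0.4,-1,0,0,0.001,0,0,0.4,-1,0,0,0.001,0,0,0.4,-1]'

```text
time: 12.45
position: [0.5498, -0.1977, 0.176]
tool_rot: [3.095, 0.518, 0.006]
ft_force: [3.8, -4.0, 2.2]
grip_width: 0.273
grip_force: 35.0
```

```bash
python3 - <<'E'
from h import *
s,im=snap('wrist','w5'); print(s['position'],s['joint_positions'][6],s['ft_force'],s['torque'])
a=im['pixels'][130:280,190:370,::-1]
cv2.imwrite('pics/c5.png',cv2.resize(a,None,fx=4,fy=4,interpolation=2))
E
```

```text
[ 0.54981535 -0.19769345  0.17604247] -0.9030929582417305 [ 3.82560693 -4.03798236  2.24991211] [-1.12035703 -1.1233097   0.0724771 ]
```

View pics/c5.png

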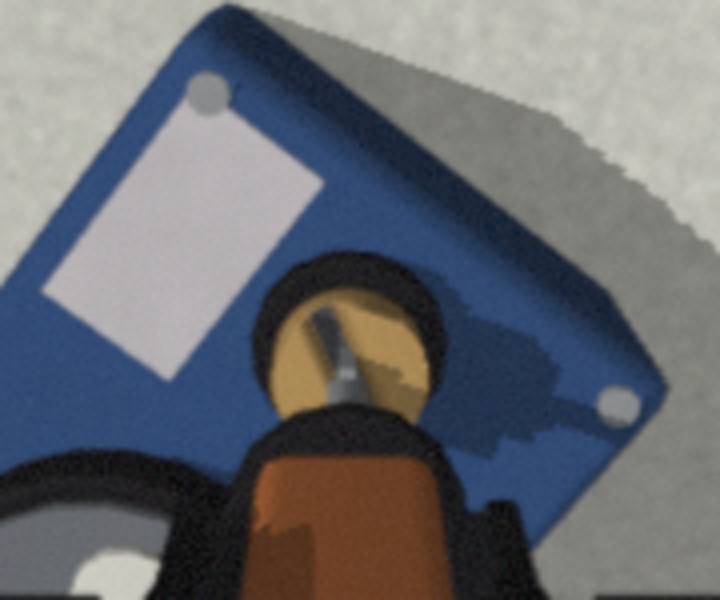

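Request:
jog_arm --moves '[0.003,0.006,0.001,0,0,0.1,-1,0.003,0.006,0.001,0,0,0.2,-1,0.003,0.006,0.001,0,0,0.3,-1,0.003,0.006,0.001,0,0,0.4,-1,0.003,0.006,0.001,0,0,0.5,-1,0.003,0.006,0.001,0,0,0.5,-1,0.003,0.006,0.001,0,0,0.5,-1,0.003,0.006,0.001,0,0,0.5,-1]'

```text
time: 13.5
position: [0.5503, -0.199, 0.1755]
tool_rot: [3.125, -0.299, 0.004]
ft_force: [3.2, -4.4, 3.8]
grip_width: 0.274
grip_force: 35.0
```

```bash
python3 - <<'E'
from h import *
s,im=snap('wrist','w6'); print(s['position'],s['joint_positions'][6],s['ft_force'],s['torque'])
E
```

```text
[ 0.55031486 -0.1990174   0.17551541] -1.4138427348994569 [ 3.21934478 -4.40173247  3.79153502] [-1.37728302 -0.75670775  0.10778453]
```

Request:
jog_arm --moves '[-0.004,-0.003,0,0,0,0.08,-1,-0.004,-0.003,0,0,0,0.16,-1,-0.004,-0.003,0,0,0,0.24,-1,-0.004,-0.003,0,0,0,0.32,-1,-0.004,-0.003,0,0,0,0.32,-1,-0.004,-0.003,0,0,0,0.32,-1,-0.004,-0.003,0,0,0,0.32,-1,-0.004,-0.003,0,0,0,0.32,-1]'

```text
time: 14.55
position: [0.5497, -0.1994, 0.1758]
tool_rot: [3.03, -0.817, 0.007]
ft_force: [3.4, -7.2, 3.5]
grip_width: 0.274
grip_force: 35.0
```

```bash
python3 - <<'E'
from h import *
s,im=snap('wrist','w7'); T=R.from_rotvec(s['tool_rot']).as_matrix();print(s['position'],s['joint_positions'][6],s['ft_force'],s['torque'],'x',T[:,0],'z',T[:,2])
# slot: dark pixels inside brass head, per image; fit line in world plane z=.096-ish
for t in('w3','w4','w5','w6','w7'):
    a=cv2.imread(f'pics/{t}.png').astype(int);b,g,r=a[...,0],a[...,1],a[...,2]
    m=((r-b>40)&(r>90)&(g>70)).astype(np.uint8);m[:185]=0;m[232:]=0;m[:,:250]=0;m[:,310:]=0
    h=cv2.convexHull(cv2.findNonZero(m));M=np.zeros_like(m);cv2.fillConvexPoly(M,h,1);M=cv2.erode(M,np.ones((3,3)))
    d=M*(r<85)*(abs(r-b)<35);ys,xs=np.nonzero(d)
    k=ys<216;xs,ys=xs[k],ys[k]
    w=np.array([pix2plane(t,u,v,.095)[:2] for u,v in zip(xs,ys)])
    J=json.load(open(f'pics/{t}.json'));c=w-w.mean(0);U=np.linalg.svd(c)[2][0];hw=np.array([pix2plane(t,*q[0],.095)[:2] for q in h])
    print(t,len(xs),'slot deg',np.degrees(np.arctan2(U[1],U[0])).round(1)%180,'c',cv2.minEnclosingCircle(hw.astype(np.float32)))
E
```

```text
[ 0.54969181 -0.19942444  0.17578073] -1.7448864583100916 [ 3.35052155 -7.21564083  3.48107559] [-2.07585438 -1.08511632  0.06744068] x [ 0.86442823 -0.50272815  0.00531385] z [ 0.00347756 -0.00459027 -0.99998342]
w3 109 slot deg 74.2 c ((0.548518717288971, -0.19668743014335632), 0.015495236963033676)
w4 52 slot deg 74.8 c ((0.5500125288963318, -0.19651150703430176), 0.014849974773824215)
w5 51 slot deg 45.099999999999994 c ((0.5503796339035034, -0.1970670074224472), 0.01468741800636053)
w6 49 slot deg 12.199999999999989 c ((0.5505942106246948, -0.19886448979377747), 0.01476418599486351)
w7 52 slot deg 0.30000000000001137 c ((0.5497553944587708, -0.19918718934059143), 0.014594942331314087)
```

```bash
python3 - <<'E'
from h import *
C={'w3':(.5485,-.1967),'w4':(.5500,-.1965),'w5':(.5504,-.1971),'w6':(.5506,-.1989),'w7':(.5498,-.1992),'w2':(.548,-.1968)}
A=[];y=[]
for t,c in C.items():
    M=np.array(json.load(open(f'pics/{t}.json'))['M']);ct=M[:2,1]/np.linalg.norm(M[:2,1])  # cam up ~ tool x
    x=ct; yv=np.array([x[1],-x[0]])
    A+= [[1,0,x[0],yv[0]],[0,1,x[1],yv[1]]];y+=list(c)
s,res,_,_=np.linalg.lstsq(np.array(A),np.array(y),rcond=None);print(s,(np.array(A)@s-y).round(4))
E
```

```text
[ 5.48457213e-01 -1.98452784e-01  1.97959625e-03 -2.70583622e-04] [ 0.0001  0.0002 -0.0003 -0.0004 -0.0002 -0.0005 -0.0001  0.0003  0.0005
 -0.      0.      0.0003]
```

Request:
jog_arm --moves '[0.003,0.004,0,0,0,0.08,-1,0.003,0.004,0,0,0,0.16,-1,0.003,0.004,0,0,0,0.24,-1,0.003,0.004,0,0,0,0.32,-1,0.003,0.004,0,0,0,0.32,-1,0.003,0.004,0,0,0,0.32,-1,0.003,0.004,0,0,0,0.32,-1,0.003,0.004,0,0,0,0.32,-1]'

```text
time: 15.6
position: [0.5493, -0.2002, 0.1755]
tool_rot: [2.852, -1.311, 0.005]
ft_force: [2.6, -5.5, 3.8]
grip_width: 0.273
grip_force: 35.0
```

```bash
cat > slot.py <<'E'
from h import *
import sys
t=sys.argv[1]
s,im=snap('wrist',t); T=R.from_rotvec(s['tool_rot']).as_matrix();print(s['position'],s['joint_positions'][6],s['ft_force'],s['torque'],'blade deg',np.degrees(np.arctan2(T[1,0],T[0,0])))
a=cv2.imread(f'pics/{t}.png').astype(int);b,g,r=a[...,0],a[...,1],a[...,2]
m=((r-b>40)&(r>90)&(g>70)).astype(np.uint8);m[:185]=0;m[232:]=0;m[:,:250]=0;m[:,310:]=0
h=cv2.convexHull(cv2.findNonZero(m));M=np.zeros_like(m);cv2.fillConvexPoly(M,h,1);M=cv2.erode(M,np.ones((3,3)))
d=M*(r<85)*(abs(r-b)<35);ys,xs=np.nonzero(d);k=ys<216;xs,ys=xs[k],ys[k]
w=np.array([pix2plane(t,u,v,.095)[:2] for u,v in zip(xs,ys)]);U=np.linalg.svd(w-w.mean(0))[2][0]
print(t,len(xs),'slot deg',np.degrees(np.arctan2(U[1],U[0])).round(1)%180)
E
python3 slot.py w8
```

```text
[ 0.54932596 -0.20022523  0.17553036] -2.0709802024597135 [ 2.55139168 -5.52329121  3.78521977] [-1.67942696 -0.75820306  0.05652809] blade deg -49.36629586027872
w8 52 slot deg 155.8
```

Request:
jog_arm --moves '[0,0,0,0,0,0.08,-1,0,0,0,0,0,0.16,-1,0,0,0,0,0,0.24,-1,0,0,0,0,0,0.3,-1,0,0,0,0,0,0.3,-1,0,0,0,0,0,0.3,-1,0,0,0,0,0,0.3,-1,0,0,0,0,0,0.3,-1]'

```text
time: 16.65
position: [0.5482, -0.2002, 0.1752]
tool_rot: [2.612, -1.741, 0.002]
ft_force: [0.6, -6.2, 5.0]
grip_width: 0.278
grip_force: 35.0
```

```bash
python3 slot.py w9
```

```text
[ 0.54818457 -0.20020343  0.17520864] -2.379010303952244 [ 0.63330594 -6.1876916   4.98749384] [-1.65096418 -0.08713729  0.15845455] blade deg -67.36890299007017
w9 39 slot deg 161.5
```

Request:
jog_arm --moves '[0,0,0,0,0,0.03,-1,0,0,0,0,0,0.06,-1,0,0,0,0,0,0.1,-1,0,0,0,0,0,0.1,-1,0,0,0,0,0,0.1,-1,0,0,0,0,0,0.1,-1,0,0,0,0,0,0.1,-1,0,0,0,0,0,0.1,-1]'

```text
time: 17.7
position: [0.548, -0.2002, 0.1751]
tool_rot: [2.517, -1.875, 0.002]
ft_force: [0.5, -5.6, 4.9]
grip_width: 0.271
grip_force: 35.0
```

```bash
python3 slot.py w10; python3 - <<'E'
import cv2,numpy as np
f=lambda t:cv2.resize(cv2.imread(f'pics/{t}.png')[160:270,220:350],None,fx=3,fy=3,interpolation=2)
cv2.imwrite('pics/c6.png',np.hstack([f('w8'),f('w10')]))
E
```

```text
[ 0.54799618 -0.20018863  0.17512803] -2.4815394139457934 [ 0.50538171 -5.62685576  4.89690056] [-1.66827484 -0.03780733  0.1819858 ] blade deg -73.35617461481006
w10 34 slot deg 165.2
```

View pics/c6.png

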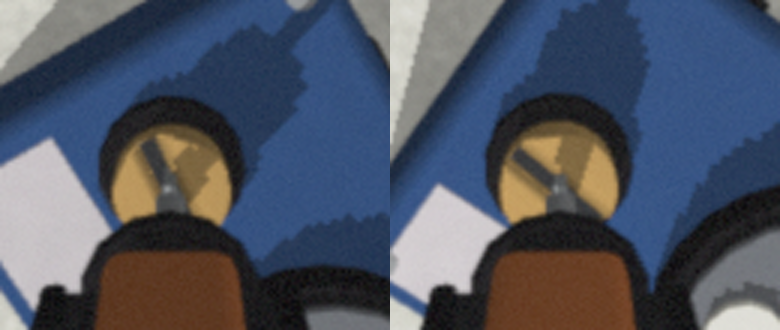

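The right-hand picture shows the slot at the same world angle as in w8 (about -20°) although the tool turned 24° further. The torque rose to 0.18 N m, so the screw is at its stop. I'll unload and lift out.

Request:
jog_arm --moves '[0,0,0,0,0,-0.12,-1,0,0,0,0,0,-0.25,-1,0,0,0,0,0,-0.38,-1,0,0,0,0,0,-0.45,-1,0,0,0,0,0,-0.45,-1,0,0,-0.02,0,0,-0.45,-1,0,0,-0.07,0,0,-0.45,-1,0,0,-0.15,0,0,-0.45,-1]'

```text
time: 18.75
position: [0.5472, -0.1955, 0.2185]
tool_rot: [-2.887, 1.236, 0.01]
ft_force: [-0.3, 0.1, -0.6]
grip_width: 0.271
grip_force: 35.0
```

Request:
jog_arm --moves '[0,0,-0.05,0,0,-0.14,-1,0,0,-0.1,0,0,-0.28,-1,0,0,-0.15,0,0,-0.42,-1,0,0,-0.15,0,0,-0.56,-1,0,0,-0.15,0,0,-0.7,-1,0,0,-0.15,0,0,-0.85,-1,0,0,-0.15,0,0,-0.85,-1,0,0,-0.15,0,0,-0.85,-1]'

```text
time: 19.75
position: [0.5485, -0.197, 0.2645]
tool_rot: [-3.138, -0.122, 0.002]
ft_force: [0.6, 0.4, -0.7]
grip_width: 0.273
grip_force: 35.0
```

```bash
python3 - <<'E'
from h import *
s,im=snap('wrist','w11');T=R.from_rotvec(s['tool_rot']).as_matrix();p=s['position']
print(p,s['joint_positions'],s['ft_force'],s['grip_width'],T.round(3).tolist())
d=np.array([.505,.1733])-p[:2];print('tool shift units',(T[:2,:2].T@d)/.3, 'z',(p[2]-.27)/.3)
# handle/collar: red handle symmetric columns, tip rows near predicted
g=cv2.cvtColor(im['pixels'],cv2.COLOR_RGB2GRAY);a=im['pixels'].astype(int)
m=((a[...,0]>80)&(a[...,0]-a[...,2]>50)&(a[...,0]-a[...,1]>40)&(np.arange(420)[:,None]>230))
for r in range(230,300,10):
    x=np.nonzero(m[r,200:360])[0]+200; print(r,x.min() if len(x) else None,x.max() if len(x) else None)
print('pred tip end',proj('w11',p+T@[.005,0,.0865]),proj('w11',p+T@[-.005,0,.0865]))
for r in range(204,238,3): print(r,g[r,264:290])
E
```

```text
[ 0.5485271  -0.19703919  0.26453298] [ 0.06521429  0.16062319  0.26651132  1.56948952 -0.04340362  1.41874978
 -1.15781518] [ 0.62594153  0.35239007 -0.66804625] 0.2734082065012242 [[0.997, 0.078, -0.001], [0.078, -0.997, 0.001], [-0.001, -0.001, -1.0]]
tool shift units [-0.0486005  -1.24200952] z -0.01822338771392984
230 None None
240 None None
250 255 259
260 None None
270 None None
280 None None
290 None None
pred tip end (np.float64(277.71295443348464), np.float64(213.29065579437793)) (np.float64(277.6927754569959), np.float64(226.35857641014582))
204 [ 72  73  69  75  72  71  72  66  66  72  80 102 118 128 137 140 141 143
 140 139 137 137 129 118  89  62]
207 [72 73 75 70 74 72 77 73 73 72 72 81 84 91 92 91 87 82 81 77 77 73 74 71
 67 69]
210 [70 72 71 69 71 73 68 69 74 73 68 73 71 72 71 72 68 72 72 70 70 73 70 72
 70 69]
213 [70 74 70 69 68 71 71 71 71 69 72 71 72 68 68 72 70 70 71 71 68 69 74 69
 69 70]
216 [69 66 73 72 71 70 68 71 71 70 72 72 72 71 73 70 74 72 69 69 72 72 68 74
 72 68]
219 [45 48 52 49 54 46 53 57 67 68 68 73 72 71 67 68 69 71 72 72 68 71 69 73
 72 73]
222 [ 15  24  22  29  32  40  43  47  50  55  79 104 104 105  92  59  48  52
  56  66  68  69  64  69  70  71]
225 [30 18 16 18 16 17 24 39 70 93 93 90 81 78 73 66 52 51 52 49 51 51 49 55
 59 70]
228 [ 29  34  33  32  34  33  41  77 105 104  93  82  73  69  66  68  67  61
  49  55  46  46  52  51  50  50]
231 [74 56 35 29 26 29 27 41 54 38 38 25 22 28 31 27 37 32 37 40 46 43 41 48
 47 53]
234 [29 31 16 23 31 23 28 25 29 28 33 39 32 36 36 32 30 24 33 23 21 23 22 18
 20 18]
237 [32 32 30 32 37 33 22 33 28 36 33 24 36 30 29 33 34 29 33 25 25 33 36 31
 37 22]
```

Request:
jog_arm --moves '[0,-0.06,-0.018,0,0,0,-1,0,-0.2,-0.018,0,0,0,-1,0,-0.34,-0.018,0,0,0,-1,-0.01,-0.48,-0.018,0,0,0,-1,-0.02,-0.62,-0.018,0,0,0,-1,-0.03,-0.76,-0.018,0,0,0,-1,-0.04,-0.88,-0.018,0,0,0,-1,-0.049,-0.96,-0.018,0,0,0,-1]'

```text
time: 20.8
position: [0.5101, 0.0918, 0.2709]
tool_rot: [-3.138, -0.13, -0.0]
ft_force: [-0.2, -0.8, -1.4]
grip_width: 0.273
grip_force: 35.0
```

Request:
jog_arm --moves '[0,-0.06,0,0,0,0,-1,0,-0.14,0,0,0,0,-1,0,-0.22,0,0,0,0,-1,0,-0.282,0,0,0,0,-1,0,-0.282,0,0,0,0,-1,0,-0.282,0,0,0,0,-1,0,-0.282,0,0,0,0,-1,0,-0.282,0,0,0,0,-1]'

```text
time: 21.8
position: [0.5048, 0.1715, 0.2703]
tool_rot: [3.139, 0.123, 0.0]
ft_force: [0.6, -0.3, -0.7]
grip_width: 0.268
grip_force: 35.0
```

```bash
python3 - <<'E'
from h import *
for t in('side','scene'): snap(t,t+'3')
s,im=snap('wrist','w12');T=R.from_rotvec(s['tool_rot']).as_matrix();p=s['position']
print(p,T.round(3).tolist(),s['grip_width'])
def ascii(t,c,w,h):
    g=cv2.cvtColor(cv2.imread(f'pics/{t}.png'),6);u,v=map(int,c)
    print(t,'origin',u-w,v-h)
    for r in range(v-h,v+h): print(r,''.join('%02x'%(x) +' ' for x in g[r,u-w:u+w]))
for t in('side3','scene3','w12'):
    for dz in(.03,.0865): print(t,dz,np.round(proj(t,p+T@[0,0,dz]),1))
ascii('w12',proj('w12',p+T@[0,0,.0865]),14,14)
ascii('side3',proj('side3',p+T@[0,0,.06]),10,17)
ascii('scene3',proj('scene3',p+T@[0,0,.06]),12,17)
E
```

```text
[0.50469928 0.17186519 0.27031797] [[0.997, 0.079, 0.0], [0.079, -0.997, -0.0], [0.0, 0.0, -1.0]] 0.27682847526844934
side3 0.03 [242.  185.3]
side3 0.0865 [243.1 204.4]
scene3 0.03 [350.4 201.8]
scene3 0.0865 [346.6 218.2]
w12 0.03 [278.  251.3]
w12 0.0865 [277.7 219.9]
w12 origin 263 205
205 90 91 90 92 91 8f 93 91 91 92 91 8f 91 92 92 93 8f 90 8d 90 8d 8f 91 8e 8f 90 90 92 
206 90 90 91 90 91 92 90 90 92 94 90 92 8f 93 93 93 91 91 92 91 91 91 92 93 91 90 8f 90 
207 90 91 92 8f 91 92 92 90 8f 90 92 8f 92 8f 91 91 93 92 92 92 91 91 91 93 92 95 93 92 
208 8f 91 90 8e 90 92 91 8f 8f 8e 90 90 8f 8e 92 92 92 90 91 90 92 94 8f 94 91 94 93 91 
209 8e 90 8b 92 8e 91 90 90 8f 8e 90 91 8e 91 93 92 92 90 8f 90 93 91 8f 91 8f 90 8f 91 
210 8e 8e 8f 8d 8d 8e 90 8e 8f 8f 8d 8d 8e 90 90 8f 90 90 93 8f 8f 90 90 8f 8f 92 90 93 
211 8c 8b 8b 8b 8d 8b 8a 8d 8d 8f 8c 90 8e 91 8d 8f 8e 8e 90 91 90 90 93 8f 8e 92 8e 8d 
212 8d 8e 8c 8c 8c 8d 8b 89 8a 8b 8c 8c 8b 8c 8e 8b 8b 8c 8d 8f 90 8f 8c 8d 8e 8e 90 8f 
213 8c 8d 8f 8c 8d 8f 8c 8c 8d 8d 8c 8e 8e 8c 8b 8e 8c 8c 8d 8d 8d 8f 8e 90 8d 8d 8d 8c 
214 8b 8
[... 5852 characters left out ...]
4 35 34 
218 27 27 27 26 26 26 28 26 28 26 36 38 28 25 2a 31 36 38 35 35 33 35 35 34 
219 28 27 27 27 26 26 26 26 26 26 2a 2a 27 24 25 2b 30 34 35 35 34 35 34 34 
220 3e 28 27 27 26 27 27 26 27 26 25 27 26 26 29 2c 31 34 34 34 34 34 34 34 
221 66 3d 29 27 25 26 27 26 27 27 27 27 27 25 29 2d 33 35 33 35 34 34 33 34 
222 64 64 33 27 27 27 25 28 27 28 26 26 25 25 2a 30 33 34 34 34 33 34 33 34 
223 66 66 54 31 27 27 27 26 26 27 27 27 26 27 2a 2f 34 35 33 33 34 33 33 34 
224 66 65 65 56 30 27 28 27 27 27 26 25 27 2a 2c 30 35 35 35 35 34 34 34 35 
225 68 67 67 64 48 2a 28 27 26 27 27 27 26 29 2c 32 34 32 33 34 34 34 35 38 
226 68 66 67 64 62 47 2c 28 27 27 26 26 27 2b 2f 34 34 34 34 35 34 38 3f 66
```

Request:
jog_arm --moves '[0.006,0,0.06,0,0,0,-1,0.006,0,0.18,0,0,0,-1,0.006,0,0.28,0,0,0,-1,0.006,0,0.34,0,0,0,-1,0.006,0,0.37,0,0,0,-1,0.006,0,0.4,0,0,0,-1,0.006,0,0.42,0,0,0,-1,0.006,0,0.43,0,0,0,-1]'

```text
time: 22.95
position: [0.5066, 0.1726, 0.1414]
tool_rot: [-3.139, -0.125, -0.001]
ft_force: [0.8, 0.4, -1.8]
grip_width: 0.271
grip_force: 35.0
```

Request:
jog_arm --moves '[0,0,0.03,0,0,0,-1,0,0,0.06,0,0,0,-1,0,0,0.09,0,0,0,-1,0,0,0.115,0,0,0,-1,0,0,0.13,0,0,0,-1,0,0,0.137,0,0,0,-1,0,0,0.14,0,0,0,-1,0,0,0.141,0,0,0,-1]'

```text
time: 23.95
position: [0.5066, 0.1726, 0.0992]
tool_rot: [-3.139, -0.125, -0.001]
ft_force: [0.4, 0.2, -0.4]
grip_width: 0.271
grip_force: 35.0
```

Request:
jog_arm --moves '[0,0,0.003,0,0,0,-1,0,0,0.006,0,0,0,-1,0,0,0.008,0,0,0,-1,0,0,0.008,0,0,0,-1,0,0,0.008,0,0,0,-1,0,0,0.008,0,0,0,-1,0,0,0.008,0,0,0,-1,0,0,0.008,0,0,0,-1]'

```text
time: 24.95
position: [0.5064, 0.1725, 0.0965]
tool_rot: [3.139, 0.125, 0.0]
ft_force: [-0.1, 0.1, -1.0]
grip_width: 0.273
grip_force: 35.0
```

Request:
jog_arm --moves '[0,0,0,0,0,0,-0.4,0,0,0,0,0,0,-0.3,0,0,0,0,0,0,0,0,0,0,0,0,0,0.5,0,0,0,0,0,0,1,0,0,0,0,0,0,1,0,0,0,0,0,0,1,0,0,0,0,0,0,1]'

```text
time: 25.95
position: [0.5064, 0.1725, 0.0966]
tool_rot: [3.139, 0.125, 0.0]
ft_force: [1.2, 0.6, -0.1]
grip_width: 0.94
grip_force: 0.0
```

Request:
jog_arm --moves '[0,0,-0.05,0,0,0,1,0,0,-0.15,0,0,0,1,0,0,-0.28,0,0,0,1,0,0,-0.42,0,0,0,1,0,0,-0.52,0,0,0,1,-0.1,0,-0.52,0,0,0,1,-0.2,0,-0.52,0,0,0,1,-0.22,0,-0.52,0,0,0,1]'

```text
time: 26.95
position: [0.4397, 0.1675, 0.254]
tool_rot: [-3.138, -0.126, -0.003]
ft_force: [0.1, 0.6, -0.3]
grip_width: 1.001
grip_force: 0.0
```

```bash
python3 - <<'E'
from h import *
s,im=snap('wrist','w13');print(s['position'],s['grip_width'])
a=im['pixels'].astype(int);m=((a[...,0]>80)&(a[...,0]-a[...,2]>60)&(a[...,0]-a[...,1]>45)).astype(np.uint8);m[260:]=0
n,l,st,c=cv2.connectedComponentsWithStats(m)
for i in range(1,n):
    if st[i,4]>100: print(st[i],c[i],pix2plane('w13',*c[i],.155).round(4))
for t in('side','scene'):
    snap(t,t+'4')
    d=cv2.absdiff(cv2.imread(f'pics/{t}0.png'),cv2.imread(f'pics/{t}4.png')).max(2)
    u,v=map(int,proj(t+'4',(.5056,.1725,.12)));print(t,'diff at handle',d[v-18:v+18,u-10:u+10].mean())
print(np.round(proj('w13',(.5056,.1725,.155)),1))
E
```

```text
[0.4397072  0.16746562 0.25398462] 1.0010948057518971
[ 261  111   32   33 1012] [276.1986166  126.91403162] [0.5044 0.1738 0.155 ]
[ 144  113   51   95 2645] [169.56181474 159.24763705] [0.4755 0.2489 0.155 ]
[171 207  27   7 118] [183.78813559 210.11864407] [0.4377 0.2385 0.155 ]
side diff at handle 8.543055555555556
scene diff at handle 7.930555555555555
[278.2 125.3]
```

```bash
python3 -c "
from bench import ctrl
print(ctrl.close_job())"
```

```text
the job is handed in; nothing more can be done
None
```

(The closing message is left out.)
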